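# Seat the tube block on the shaker and lock the toggle clamp

### The job

Slide the aluminium tube block along its guide rails until it is fully home against the back stop of the shaker platform, then push the toggle clamp's handle down over centre so that its pad holds the block by itself. Do both gently: only light force on the block, do not force the handle against its stop, and leave everything else on the bench where it is.

Things in the scene. Friction and masses are not known exactly. Their poses are not given: they have to be found in the camera images.
- nest: Bench shaker, fixed: white housing, aluminium platform, its top 60 mm above the table. Origin: on the table, under the centre of the block when home; own x points along the rails to the back stop (away from the robot), y left, z up. Platform x -135..95, y -120..170 mm. Two steel guide rails 12 mm high, x -73..45, inner faces at y -41.5 and +41.5.
- stop_face (a point): Middle of the upper edge of the back stop's near face: 45 mm ahead (nest x) of the nest's origin and 82 mm above the table; the stop is 22 mm high, 100 mm wide. Axes as the nest's. The block is fully home when its far face touches it.
- clamp_pivot (a point): Pivot of the toggle clamp's handle (axis along nest x), at nest x 20, y 136, z 138 mm; axes as the nest's. The straight handle reaches from it to the +y side, 110 mm to its rounded end; its black round grip, 18 mm thick, takes the outer 79 mm. Open at the start, it stands 64 to 90 degrees above level. The arm with the pad has its own pivot at y 80, z 122 mm and is raised 44 degrees.
- clamp_foot (a point): Centre of the clamp's steel foot on the platform, at nest x 20, y 108, z 60 mm; cheeks stand on it up to z 143 mm. The handle swings down 62 degrees to a hard stop; dead centre lies 3 degrees before it. The handle is bent by an unmeasured amount: at the stop it lies anywhere from 1 to 27 degrees above level. About 1 N turns it until the pad meets the block, in the last 33 degrees.
- platform_mid (a point): Point on the platform's top at the nest's x = y = 0. How the clamp closes: once the pad meets the block, resistance (felt 85 mm out on the handle) rises to a hump of about 8 N and dies away to nothing at dead centre; then the handle goes to its stop by itself and stays. Let go before dead centre, it springs back up. At the stop the resistance is hard and sudden.
- block: Loose aluminium block 90 (x) x 80 (y) x 40 (z) mm, 0.4 to 0.8 kg, 1 to 4 N to slide, on the platform between the rails, 30 to 55 mm short of the back stop; axes along the nest's. Origin: centre of its underside. Ten capped tubes stand fixed in it in two rows at own y -27 and -8 mm, to 78 mm above its underside; the top's strip y > 0 is bare, for the pad. Home: origin at nest x = 0.
- clamp_pad: Rubber pad at the end of the clamp arm, 60 mm from the arm's pivot, 18 mm across, 13 mm high. Origin: centre of its underside; z along its spindle, up when clamped. Clamped, it presses the bare strip of the block's top with about 33 N. Near dead centre it hardly moves: its position does not tell whether the clamp is over centre.
- sleeve: Bystander: steel sleeve 22 mm across, 28 mm high, standing on the platform on the -y side. Origin: centre of its underside.
- stopper: Bystander: black rubber stopper 24 mm across, 22 mm high, standing on the platform's near +y corner. Origin: centre of its underside.
- rack: Bystander: green two-tier tube rack with tubes, 90 x 240 x 105 mm, on the table to the left. Origin: centre of its underside.
- reagent: Bystander: amber bottle, 64 mm across, 150 mm high, on the table to the right. Origin: centre of its underside.
- marker: Bystander: white pen 14 mm thick, 130 mm long, lying on the table to the right. Origin: the middle of its underside.
- tipbox: Bystander: grey box 120 x 85 x 60 mm on the table to the right. Origin: centre of its underside.
Mind the look-alikes: they are no part of the job. Leave any orange look-alike of the block alone.

How it is judged:
By the outcome, as a careful person would: the job done as asked, in the order asked, and still so for the second after the job is handed in, with the robot touching nothing.
It also fails if it takes over 72 s, if anything falls off the work surface, if the arm or the gripper's body presses on something with over 40 N, if the wrist force passes 120 N, or if a joint passes its speed limit or range.

### The arm

A 6-joint arm with a two-finger parallel gripper is mounted at the origin on the work surface. World frame = base frame: x ahead of the robot, y to its left, z up, the work surface at z = 0. Lengths are in m, angles in rad, forces in N, time in s.
With the tool pointing down it reaches from about 0.35 to 1 m from the base axis. Payload 7.1 kg.
Tool frame: the origin (TCP) lies between the finger pads; the fingertips stand 22 mm ahead of it and the grasp point (between the pads) lies 3 mm ahead of it; x points along the fingers, y is the direction in which the jaws open and shut, and the axes are right-handed (so a half turn about x gives the same grasp; the last joint's range is limited). The gripper opens to 85 mm and grips with 20 to 120 N. Pads are 22 mm wide; open, the fingers measure 114 mm over their backs; the gripper's body (76 mm by 85 mm) begins 54 mm behind the grasp point. The pads swing forward as they close: fully open they stand 13 mm farther back than shut.
Start: joints at [1.081, 0.423, 1.63, -0, 1.089, -0.019], TCP at [0.283, 0.557, 0.253] pointing down, gripper open.
Joint ranges: [-3, 3], [-0.9, 2.11], [0.09, 2.58], [-1.31, 4.45], [0.11, 2.69], [-2.54, 2.54]. Speed limits (rad/s): [2.39, 2.39, 3.01, 3.14, 3.14, 3.14].

### API

Orientations are given as a rotation vector (axis times angle).
In Python, from rig import manip gives the robot as it stands. The module is installed in compiled form; this text tells all that it offers. Calls block until the motion is done:
- manip.move_to(position, orientation): joint-space move of the TCP to a pose.
- manip.servo_line(position, orientation=None, rate=0.15): straight line of the TCP; orientation=None keeps the orientation; rate is the mean speed in m/s.
- manip.set_joints(angles): joint-space move.
- manip.command_gripper(opening, f_grip=None): finger opening in m; f_grip is the grip in N (None keeps the last); returns when the fingers have stopped.
- manip.hold(seconds).
- manip.solve_ik(position, orientation): joint angles nearest the present ones, or None.
- manip.camera(name): name is "side" or "top" or "wrist"; returns a dict with "image" (384x512x3 uint8, red, green, blue), "fx", "fy", "cx", "cy" (pixels), "k1" (the pictures are not rectified: a ray, as slopes to the right and down, at radius r is drawn at 1 + k1 r^2 times it, then the intrinsics apply), "cam_to_world" (4x4, takes a point from camera to world coordinates); the wrist camera has in their place "mount" (4x4, takes a point from camera to tool coordinates, whose origin is the TCP and whose axes are the tool frame's). Camera axes: x right, y down, z forward; pixel columns grow to the right and rows downward; lengths in m; the calibration is good to about 2 mm. A picture is of the moment at which its call begins: read the wrist's pose just before it. There is no depth.
A pose or a line that the arm cannot do raises manip.IKError and nothing moves.
- manip.sign_off(): hands the job in, once; it reports no verdict.
Readings, each from a call of its own:
- manip.get_time(): time.
- manip.get_joint_positions(): joint angles.
- manip.get_joint_vel(): joint speeds.
- manip.get_tau(): joint torques, N m.
- manip.get_position(): TCP position.
- manip.get_ee_rot(): TCP orientation.
- manip.get_contact_force(): force on the tool from outside, world axes, zero at the start.
- manip.get_torque(): the same for the moment, N m.
- manip.get_width(): finger opening in m.
Only numpy, scipy, OpenCV 4.12 (cv2) and the standard library are available. Lean on these libraries where they do the work, as an engineer would, in place of code of your own. Each camera call takes 0.05 s, during which the arm holds its last target.

## Working session

There is one attempt and no reset: what is moved stays moved. The work goes in short steps, each a Python script; the robot and the scene stay as the last script left them, time stands still between calls to the robot, and variables do not carry over. Pictures are saved under pics/ and viewed, and the job is handed in when it is done.

```bash
mkdir -p pics; cat > h.py <<'E'
import numpy as np, cv2, pickle
from scipy.spatial.transform import Rotation as R
from rig import manip
def snap(n,tag):
    p=np.array(manip.get_position()); r=np.array(manip.get_ee_rot())
    c=manip.camera(n)
    if 'mount' in c:
        T=np.eye(4);T[:3,:3]=R.from_rotvec(r).as_matrix();T[:3,3]=p
        c['cam_to_world']=T@np.array(c['mount'])
    cv2.imwrite(f'pics/{tag}.png',c['image'][:,:,::-1]); pickle.dump(c,open(f'{tag}.pkl','wb'))
    return c
def load(t): return pickle.load(open(t+'.pkl','rb'))
def ray(c,u,v):
    K=np.array([[c['fx'],0,c['cx']],[0,c['fy'],c['cy']],[0,0,1.]])
    q=cv2.undistortPoints(np.array([[[u,v]]],float),K,np.array([c['k1'],0,0,0.]))[0,0]
    T=np.array(c['cam_to_world']); d=T[:3,:3]@np.array([q[0],q[1],1]); return T[:3,3],d/np.linalg.norm(d)
def onz(c,u,v,z):
    o,d=ray(c,u,v); return o+d*(z-o[2])/d[2]
def tri(c1,p1,c2,p2):
    o1,d1=ray(c1,*p1);o2,d2=ray(c2,*p2)
    s=np.linalg.lstsq(np.array([d1,-d2]).T,o2-o1,rcond=None)[0]
    a=o1+s[0]*d1;b=o2+s[1]*d2; return (a+b)/2,np.linalg.norm(a-b)
def proj(c,P):
    K=np.array([[c['fx'],0,c['cx']],[0,c['fy'],c['cy']],[0,0,1.]])
    T=np.linalg.inv(np.array(c['cam_to_world']))
    return cv2.projectPoints(np.atleast_2d(np.array(P,float)),cv2.Rodrigues(T[:3,:3])[0],T[:3,3],K,np.array([c['k1'],0,0,0.]))[0][:,0]
E
python3 - <<'E'
from h import *
for n in('side','top','wrist'):
    c=snap(n,n+'0'); print(n,np.round(np.array(c['cam_to_world']),3).tolist(),c['fx'],c['cx'],c['k1'])
print(manip.get_time(),manip.get_position(),manip.get_ee_rot(),manip.get_contact_force(),manip.get_width())
for n in('side','top','wrist'):
    i=cv2.imread(f'pics/{n}0.png'); cv2.imwrite(f'pics/{n}0b.png',cv2.resize(i,(768,576),interpolation=cv2.INTER_CUBIC))
E
```

```text
side [[0.808, -0.34, 0.482, -0.248], [-0.59, -0.446, 0.674, -1.065], [-0.014, -0.828, -0.56, 0.967], [0.0, 0.0, 0.0, 1.0]] 498.91739856032143 260.74863809434146 -0.004557134008799595
top [[0.022, -0.995, 0.099, 0.404], [-1.0, -0.024, -0.017, -0.011], [0.02, -0.098, -0.995, 0.986], [0.0, 0.0, 0.0, 1.0]] 358.13126148245647 263.37159201447815 -0.05157042742928852
wrist [[0.455, 0.853, 0.255, 0.219], [0.891, -0.435, -0.132, 0.59], [-0.002, 0.287, -0.958, 0.374], [0.0, 0.0, 0.0, 1.0]] 340.48611351645974 257.69188946974623 -0.0419211154970437
0.15 [0.28331482 0.55665894 0.2526885 ] [ 0.36820363  1.53938336 -0.3701187 ] [ 0.79082331  0.00289789 -0.31629127] 0.08521284566721006
```

View pics/side0b.png

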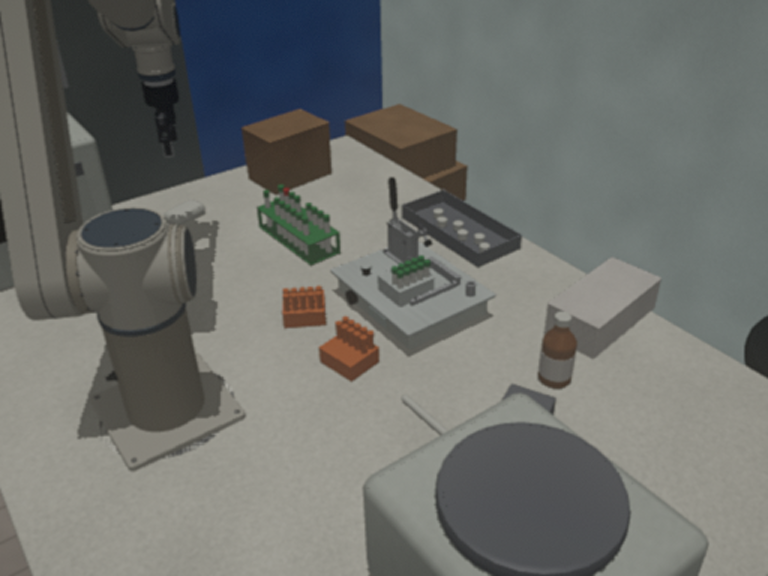

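View pics/top0b.png

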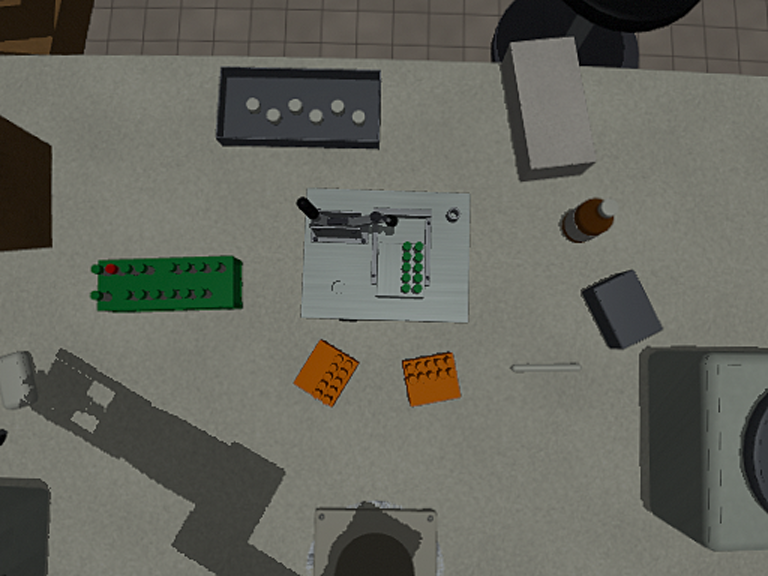

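View pics/wrist0b.png

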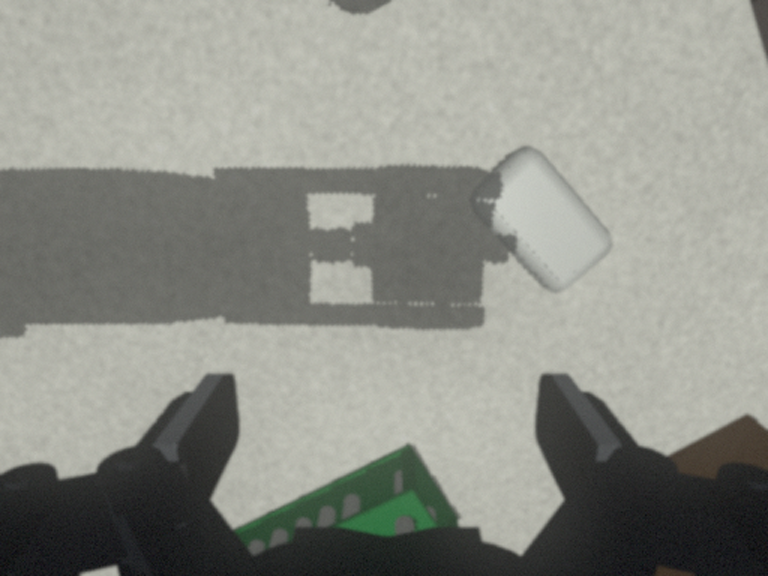

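Top view (768 px scale): the silver block on the platform is around (400,270) and has green caps. The clamp is at (340,225), with its black handle end at (308,208). Two orange look-alikes sit in front at (326,372) and (432,378). The block on the shaker between the rails is the one that fits. Next I'll enlarge it.

```bash
python3 - <<'E'
from h import *
i=cv2.imread('pics/top0.png')[115:225,190:325]
cv2.imwrite('pics/top0c.png',cv2.resize(i,None,fx=5.9,fy=5.4,interpolation=cv2.INTER_CUBIC))
i=cv2.imread('pics/side0.png')[110:240,210:340]
cv2.imwrite('pics/side0c.png',cv2.resize(i,(598,598),interpolation=cv2.INTER_CUBIC))
E
```

```text
(no output)
```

View pics/top0c.png

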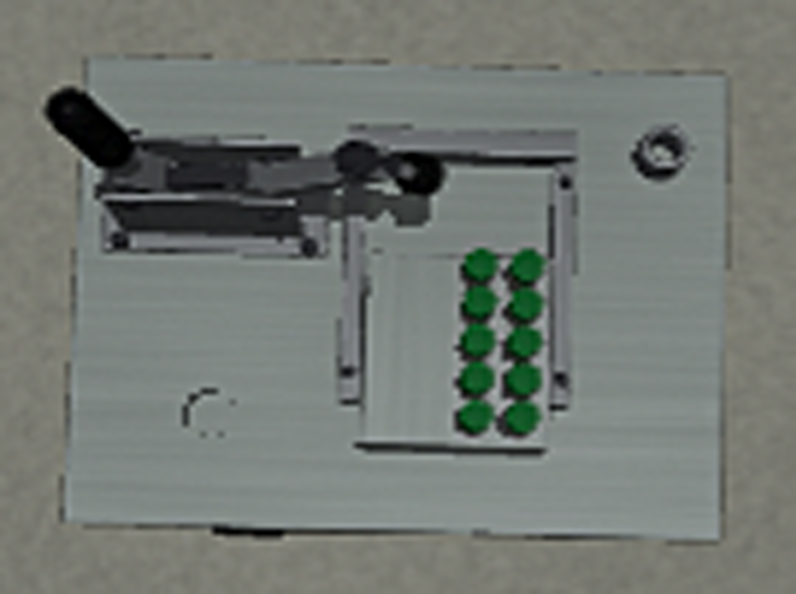

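View pics/side0c.png

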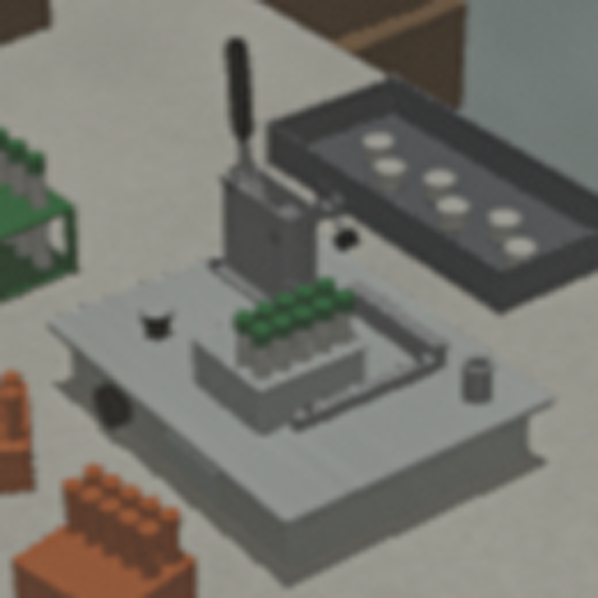

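The crops confirm the target. The silver block with green caps is between the rails, with its near face at (450,447) in the top crop and its far edge at y≈253. The stop face is at y≈160, the pad at (418,175), the stopper at (205,410) and the sleeve at (660,155). Next I'll fit the nest.

```bash
cat > fit.py <<'E'
from h import *
c=load('top0'); s=load('side0')
T=lambda x,y:(190+x/5.9-.4,115+y/5.4-.4)
S=lambda x,y:(210+x/4.6-.4,110+y/4.6-.4)
px=[(88,60),(725,74),(720,538),(63,520)]; N=np.array([(95,170),(95,-120),(-135,-120),(-135,170)])/1000.
W=np.array([onz(c,*T(*p),.06)[:2] for p in px])
def rigid(N,W):
    a=N-N.mean(0);b=W-W.mean(0); U,_,V=np.linalg.svd(a.T@b); Rm=(U@V).T
    return Rm,W.mean(0)-Rm@N.mean(0)
Rm,t=rigid(N,W); yaw=np.arctan2(Rm[1,0],Rm[0,0])
def w2n(P): P=np.asarray(P,float); return np.r_[Rm.T@(P[:2]-t),P[2]]
def n2w(P): P=np.asarray(P,float); return np.r_[Rm@P[:2]+t,P[2]]
if __name__=='__main__':
    print('t',t,'yaw',np.degrees(yaw)); print(np.round((W-(N@Rm.T+t))*1000,1))
    for nm,p,z in [('block near edge mid top',(452,445),.1),('blk near L top',(357,443),.1),('blk near R top',(547,447),.1),('far edge',(420,254),.1),('stop L top',(350,152),.082),('stop edge R',(575,158),.082),('sleeve',(660,152),.088),('stopper',(207,410),.082)]:
        print(nm,np.round(w2n(onz(c,*T(*p),z))*1000,1))
    P,e=tri(c,T(68,105),s,S(236,44)); print('tip',np.round(w2n(P)*1000),e*1000)
    # side corners check at z .06
    for p,q in [((50,325),(-135,170)),((290,520),(-135,-120)),((553,402),(95,-120))]:
        print('side',np.round(w2n(onz(s,*S(*p),.06))*1000,1),q)
    for cam,nm,f in ((c,'top',T),(s,'side',S)):
        for a in range(60,95,5):
            q=np.radians(a); print(nm,a,np.round(proj(cam,[n2w(np.array([.02,.136+r*np.cos(q),.138+r*np.sin(q)])) for r in (.031,.105)]),1).tolist())
    print('obs tip top',T(68,105),'gripbase',T(118,155),' side tip',S(236,44),'base',S(243,138))
E
python3 fit.py
```

```text
t [ 0.57941847 -0.03470186] yaw -0.17390883752575917
[[-2.4 -2. ]
 [-0.6  1.5]
 [ 1.   1.2]
 [ 2.  -0.7]]
block near edge mid top [-95.9   1.1 100. ]
blk near L top [-96.1  41.1 100. ]
blk near R top [-95.8 -39.  100. ]
far edge [ -7.3  16.9 100. ]
stop L top [44.6 48.5 82. ]
stop edge R [ 44.6 -49.7  82. ]
sleeve [ 47.2 -86.2  88. ]
stopper [-80.7 106.3  82. ]
tip [ 20. 146. 244.] 1.7760990802303271
side [-135.   165.4   60. ] (-135, 170)
side [-133.2 -117.7   60. ] (-135, -120)
side [  87.4 -122.4   60. ] (95, -120)
top 60 [[203.8, 143.3], [182.3, 135.8]]
top 65 [[204.7, 143.2], [185.7, 135.4]]
top 70 [[205.7, 143.2], [189.4, 135.1]]
top 75 [[206.8, 143.1], [193.2, 134.9]]
top 80 [[207.9, 143.1], [197.3, 134.7]]
top 85 [[209.0, 143.1], [201.5, 134.7]]
top 90 [[210.2, 143.1], [205.7, 134.8]]
side 60 [[260.5, 140.1], [253.6, 118.7]]
side 65 [[260.9, 140.1], [255.0, 118.4]]
side 70 [[261.3, 140.1], [256.5, 118.4]]
side 75 [[261.8, 140.2], [258.0, 118.6]]
side 80 [[262.3, 140.3], [259.6, 119.0]]
side 85 [[262.7, 140.5], [261.3, 119.7]]
side 90 [[263.2, 140.8], [263.0, 120.6]]
obs tip top (201.12542372881356, 134.04444444444445) gripbase (209.6, 143.3037037037037)  side tip (260.90434782608696, 119.16521739130434) base (262.4260869565218, 139.6)
```

Nest pose: t=(0.579,-0.035), yaw -0.17°. The block is about 51 mm short of home, and the handle stands about 84° above level, so its stop should be near 22°. I'll go to the push pose now.

```bash
cat >> fit.py <<'E'
def ori(tilt,flip=1):
    x=np.array([np.sin(tilt),0,-np.cos(tilt)]); y=np.array([0,flip,0.]); z=np.cross(x,y)
    return (R.from_euler('z',yaw)*R.from_matrix(np.array([x,y,z]).T)).as_rotvec()
E
python3 - <<'E'
from fit import *
print(R.from_rotvec(manip.get_ee_rot()).as_matrix().round(2).tolist())
P=n2w([-.15,0,.25])
for f in (1,-1): print(f,np.round(manip.solve_ik(P,ori(np.radians(30),f)),3))
f=-1 if abs(np.array(manip.solve_ik(P,ori(.52,-1)))[5])<abs(np.array(manip.solve_ik(P,ori(.52,1)))[5]) else 1
o=ori(np.radians(30),f)
manip.command_gripper(0.0,20)
manip.move_to(P,o)
print(manip.get_time(),manip.get_contact_force(),manip.get_width(),f)
manip.servo_line(n2w([-.14,0,.098]),o,rate=.12)
print(manip.get_time(),manip.get_contact_force(),w2n(manip.get_position()))
snap('wrist','w1');snap('side','s1')
E
python3 - <<'E'
import cv2,numpy as np
a=cv2.imread('pics/w1.png');b=cv2.imread('pics/s1.png')[110:240,210:383]
cv2.imwrite('pics/m1.png',np.hstack([cv2.resize(a,(400,300)),cv2.resize(b,(399,300))]))
E
```

```text
[[-0.0, 0.45, 0.89], [-0.0, 0.89, -0.45], [-1.0, -0.0, -0.0]]
1 [-0.157 -0.026  2.335  0.244  0.323 -1.936]
-1 [-0.157 -0.026  2.335  0.244  0.323  1.206]
3.1 [ 0.83370498 -0.77402613  0.13158593] -1.626772507613224e-05 -1Traceback (most recent call last):
  File "<stdin>", line 10, in <module>
rig.IKError: the arm cannot follow that straight line within its joint ranges
[ WARN:0@0.020] global loadsave.cpp:275 findDecoder imread_('pics/w1.png'): can't open/read file: check file path/integrity
[ WARN:0@0.021] global loadsave.cpp:275 findDecoder imread_('pics/s1.png'): can't open/read file: check file path/integrity
Traceback (most recent call last):
TypeError: 'NoneType' object is not subscriptable
```

```bash
python3 - <<'E'
from fit import *
for t in (0,8,15,20,25,30):
  for f in (1,-1):
    print(t,f,[None if q is None else np.round(q,2).tolist() for q in (manip.solve_ik(n2w([x,0,z]),ori(np.radians(t),f)) for x,z in ((-.15,.25),(-.14,.1),(-.06,.1)))])
E
```

```text
0 1 [[-0.11, 0.14, 2.04, -0.0, 0.96, -1.67], [-0.1, 0.43, 2.12, -0.0, 0.59, -1.67], [-0.09, 0.51, 1.95, -0.0, 0.68, -1.66]]
0 -1 [[-0.11, 0.14, 2.04, -0.0, 0.96, 1.47], [-0.1, 0.43, 2.12, -0.0, 0.59, 1.47], [-0.09, 0.51, 1.95, -0.0, 0.68, 1.48]]
8 1 [[-0.12, 0.08, 2.12, 0.02, 0.8, -1.7], [-0.11, 0.4, 2.2, 0.04, 0.4, -1.72], [-0.1, 0.47, 2.03, 0.03, 0.49, -1.69]]
8 -1 [[-0.12, 0.08, 2.12, 0.02, 0.8, 1.44], [-0.11, 0.4, 2.2, 0.04, 0.4, 1.42], [-0.1, 0.47, 2.03, 0.03, 0.49, 1.45]]
15 1 [[-0.13, 0.04, 2.19, 0.05, 0.66, -1.73], [-0.12, 0.38, 2.27, 0.14, 0.23, -1.82], [-0.1, 0.46, 2.11, 0.08, 0.32, -1.75]]
15 -1 [[-0.13, 0.04, 2.19, 0.05, 0.66, 1.41], [-0.12, 0.38, 2.27, 0.14, 0.23, 1.32], [-0.1, 0.46, 2.11, 0.08, 0.32, 1.4]]
20 1 [[-0.14, 0.01, 2.24, 0.09, 0.55, -1.77], None, [-0.11, 0.45, 2.16, 0.19, 0.19, -1.86]]
20 -1 [[-0.14, 0.01, 2.24, 0.09, 0.55, 1.37], None, [-0.11, 0.45, 2.16, 0.19, 0.19, 1.28]]
25 1 [[-0.15, -0.01, 2.29, 0.14, 0.44, -1.83], None, None]
25 -1 [[-0.15, -0.01, 2.29, 0.14, 0.44, 1.31], None, None]
30 1 [[-0.16, -0.03, 2.34, 0.24, 0.32, -1.94], [-0.15, 0.42, 2.42, 2.8, 0.22, 1.78], [-0.12, 0.47, 2.25, 2.6, 0.11, 2.01]]
30 -1 [[-0.16, -0.03, 2.34, 0.24, 0.32, 1.21], [-0.15, 0.42, 2.42, 2.8, 0.22, -1.37], [-0.12, 0.47, 2.25, 2.6, 0.11, -1.13]]
```

```bash
python3 - <<'E'
from fit import *
o=ori(np.radians(8),1)
manip.move_to(n2w([-.15,0,.25]),o)
manip.servo_line(n2w([-.138,0,.105]),o,rate=.12)
f0=[]
for _ in range(3): f0.append(manip.get_contact_force()); manip.hold(.03)
f0=np.mean(f0,0); print(f0, np.std(f0)); np.save('f0.npy',f0)
print(manip.get_time(),w2n(manip.get_position()))
for x in (-.130,-.124,-.120,-.119,-.118):
    t=manip.get_time(); manip.servo_line(n2w([x,0,.105]),o,rate=.03); 
    f=np.array(manip.get_contact_force())-f0; print(x,w2n(manip.get_position()).round(4),f.round(2),manip.get_time()-t)
    if f[0]<-1: break
snap('wrist','w1');snap('side','s1')
a=cv2.imread('pics/w1.png');b=cv2.imread('pics/s1.png')[110:240,210:383]
cv2.imwrite('pics/m1.png',np.hstack([cv2.resize(a,(400,300)),cv2.resize(b,(399,300))]))
E
```

```text
[-0.19196514  0.09187395  0.36078476] 0.22568663386480836
7.0167 [-1.37615296e-01 -4.07731619e-05  1.05608293e-01]
-0.13 [-0.1298  0.      0.1051] [-0.98  0.47 -0.1 ] 0.41659999999999986
-0.124 [-0.1238  0.      0.105 ] [ 0.78  0.2  -0.37] 0.34999999999999964
-0.12 [-0.1198 -0.      0.105 ] [-0.18  0.17 -0.77] 0.2834000000000012
-0.119 [-0.119 -0.     0.105] [0.16 1.29 0.3 ] 0.25
-0.118 [-0.1179 -0.      0.105 ] [-0.44 -0.7  -0.67] 0.25
```

View pics/m1.png

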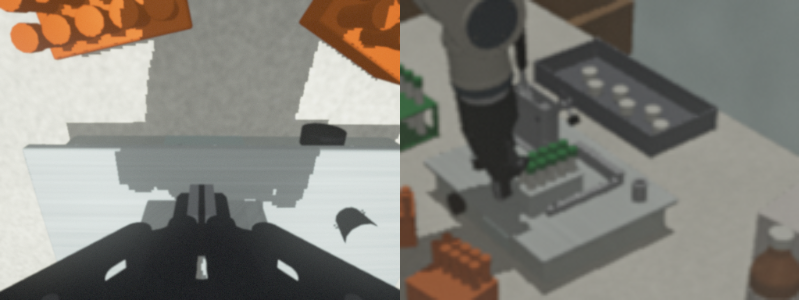

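The side view shows the shut fingers just short of the block's near face, upright and clear of the tubes. I'll push slowly.

```bash
cat >> fit.py <<'E'
def force(f0,n=5):
    a=[]
    for _ in range(n): a.append(manip.get_contact_force()); manip.hold(.01)
    return np.mean(a,0)-f0
E
python3 - <<'E'
from fit import *
o=ori(np.radians(8),1); f0=np.load('f0.npy')
for x in [-.112,-.109,-.106,-.10,-.09,-.08,-.074,-.070,-.067]:
    manip.servo_line(n2w([x,0,.105]),o,rate=.025); 
    f=force(f0); print(x,w2n(manip.get_position()).round(4),f.round(2),round(manip.get_time(),2))
    if f[0]<-7: break
E
```

```text
-0.112 [-0.1118 -0.      0.105 ] [ 0.08 -0.02 -0.27] 9.1
-0.109 [-1.100e-01  1.000e-04  1.047e-01] [-4.65 -0.3   2.68] 9.41
-0.106 [-0.1063  0.      0.1047] [-2.15 -0.17 -2.21] 9.72
-0.1 [-9.900e-02 -1.000e-04  1.053e-01] [-0.7   0.1  -0.66] 10.15
-0.09 [-0.0904  0.      0.1049] [-3.42 -0.43 -0.64] 10.74
-0.08 [-0.0794 -0.      0.1052] [-0.36  0.36 -0.87] 11.33
-0.074 [-7.450e-02  1.000e-04  1.049e-01] [-3.19 -0.44  0.18] 11.77
-0.07 [-0.0699 -0.      0.1049] [-2.08 -0.24 -2.27] 12.12
-0.067 [-0.0668 -0.      0.105 ] [-1.68 -0.16 -2.25] 12.43
```

```bash
python3 - <<'E'
from fit import *
o=ori(np.radians(8),1); f0=np.load('f0.npy')
x=-.065
while x<-.052:
    manip.servo_line(n2w([x,0,.105]),o,rate=.015); 
    f=force(f0,5); print(round(x,4),w2n(manip.get_position()).round(4),f.round(2),round(manip.get_time(),2))
    if f[0]<-7: break
    x+=.0008 if x>-.0635 else .0015
snap('top','t2');snap('side','s2')
i=cv2.imread('pics/t2.png')[115:225,190:325]
cv2.imwrite('pics/t2c.png',cv2.resize(i,None,fx=5.9,fy=5.4,interpolation=cv2.INTER_CUBIC))
E
```

```text
-0.065 [-0.0648 -0.      0.105 ] [-1.91  0.36 -2.26] 12.75
-0.0635 [-0.0633 -0.      0.105 ] [-1.84 -0.12 -2.  ] 13.04
-0.062 [-0.0618 -0.      0.105 ] [-1.61 -0.55 -1.84] 13.33
-0.0612 [-0.0611  0.      0.105 ] [-2.53  0.35 -1.75] 13.62
-0.0604 [-0.0603 -0.      0.105 ] [-2.37 -0.27 -1.94] 13.92
-0.0596 [-0.0601  0.      0.1049] [-4.91 -0.25  0.69] 14.21
-0.0588 [-6.000e-02  1.000e-04  1.049e-01] [-7.23 -0.25  3.48] 14.5
```

View pics/t2c.png

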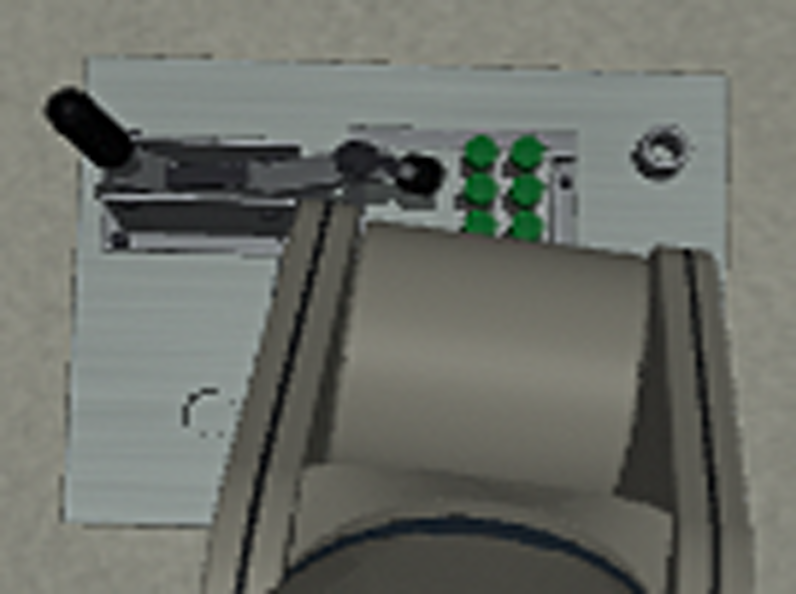

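The TCP stalled at -60.0 mm while force rose to 7 N, after 51 mm of travel, and the top view shows the block's caps up against the stop. The block is home. I'll retreat and go to the handle.

```bash
cat >> fit.py <<'E'
def oriH():
    x=np.array([0,0,-1.]); z=np.array([0,1.,0]); y=np.cross(z,x)
    return (R.from_euler('z',yaw)*R.from_matrix(np.array([x,y,z]).T)).as_rotvec()
def tcpH(th,r=.085,x=.02):
    t=np.radians(th); cy=.136+r*np.cos(t)-.009*np.sin(t); cz=.138+r*np.sin(t)+.009*np.cos(t)
    return n2w([x,cy-.011,cz+.022])
E
python3 - <<'E'
from fit import *
o=ori(np.radians(8),1)
manip.servo_line(n2w([-.10,0,.105]),o,rate=.06)
manip.servo_line(n2w([-.10,0,.32]),o,rate=.2)
snap('top','t3')
o=oriH()
for th in (100,84,55,22): print(th,manip.solve_ik(tcpH(th),o))
manip.move_to(n2w([.02,.09,.33]),o)
manip.servo_line(tcpH(97),o,rate=.1)
manip.hold(.3)
f0=force(0,8); np.save('f1.npy',f0); print(f0,manip.get_time(),w2n(manip.get_position()))
snap('wrist','w4');snap('side','s4')
b=cv2.imread('pics/s4.png')[110:240,210:383];a=cv2.imread('pics/w4.png')
cv2.imwrite('pics/m4.png',np.hstack([cv2.resize(a,(400,300)),cv2.resize(b,(399,300))]))
i=cv2.imread('pics/t3.png')[115:225,190:325]
cv2.imwrite('pics/t3c.png',cv2.resize(i,None,fx=5.9,fy=5.4,interpolation=cv2.INTER_CUBIC))
E
```

```text
100 None
84 None
55 None
22 NoneTraceback (most recent call last):
  File "<stdin>", line 8, in <module>
rig.IKError: the arm cannot take that pose within its joint ranges
```

```bash
sed -i 's/z=np.array(\[0,1.,0\])/z=np.array([0,-1.,0])/' fit.py
python3 - <<'E'
from fit import *
o=oriH()
for th in (100,84,55,22): print(th,np.round(manip.solve_ik(tcpH(th),o),2))
manip.move_to(n2w([.02,.09,.33]),o)
manip.servo_line(tcpH(97),o,rate=.1)
manip.hold(.3)
f0=force(0,8); np.save('f1.npy',f0); print(f0,manip.get_time(),w2n(manip.get_position()))
snap('wrist','w4');snap('side','s4')
b=cv2.imread('pics/s4.png')[110:240,210:383];a=cv2.imread('pics/w4.png')
cv2.imwrite('pics/m4.png',np.hstack([cv2.resize(a,(400,300)),cv2.resize(b,(399,300))]))
i=cv2.imread('pics/t3.png')[115:225,190:325]
cv2.imwrite('pics/t3c.png',cv2.resize(i,None,fx=5.9,fy=5.4,interpolation=cv2.INTER_CUBIC))
E
```

```text
100 [ 0.09  0.4   1.69 -0.    1.05  0.09]
84 [ 0.13  0.41  1.68 -0.    1.06  0.13]
55 [ 0.2   0.43  1.67 -0.    1.04  0.2 ]
22 [ 0.25  0.48  1.67 -0.    0.99  0.25]
[-0.03081356 -0.09507831 -0.0188385 ] 19.6583 [0.02012508 0.10567858 0.24358586]
```

View pics/m4.png

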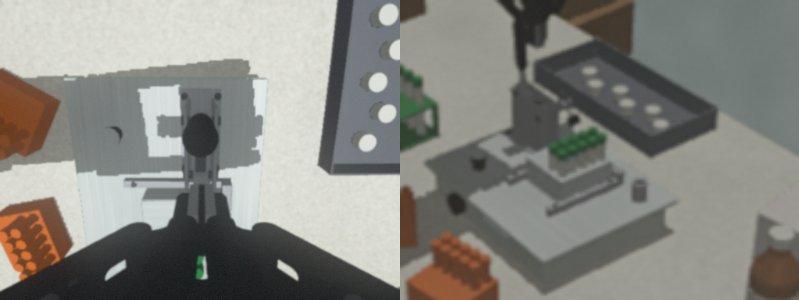

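View pics/t3c.png

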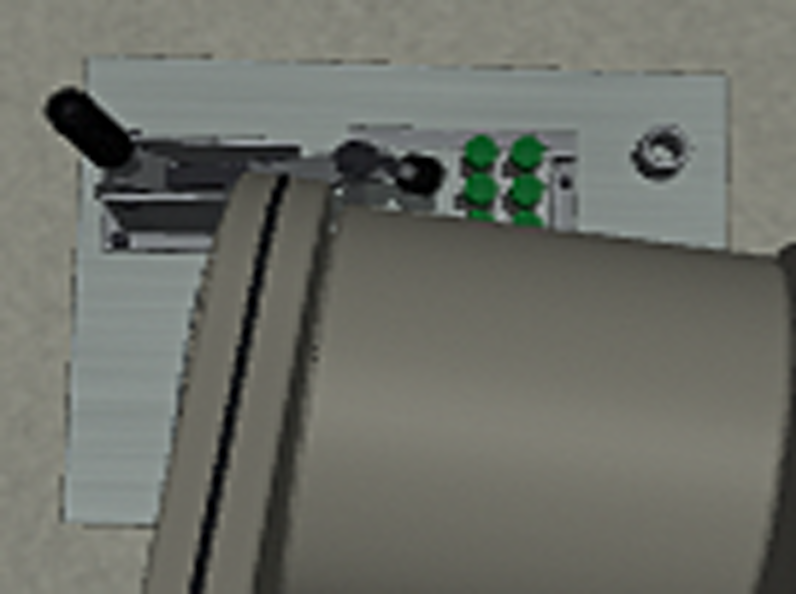

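In the wrist view the handle's round end is at (200,135), in line with the fingers at (202,210). The side view shows the fingers on its inner side, and the block is still at the stop. I'll start the arc push.

```bash
cat >> fit.py <<'E'
def step(th,o,f0,rate=.04,n=4):
    manip.servo_line(tcpH(th),o,rate=rate); f=Rm3().T@force(f0,n); t=np.radians(th)
    tan=-(f[1]*np.sin(t)-f[2]*np.cos(t)); rad=f[1]*np.cos(t)+f[2]*np.sin(t)
    p=w2n(manip.get_position()); 
    # actual angle from the TCP
    cy=p[1]+.011-.136; cz=p[2]-.022-.138; act=np.degrees(np.arctan2(cz,cy)-np.arctan2(.009,.085))
    print(round(th,2),'act',round(act,2),'tan',round(tan,2),'rad',round(rad,2),'fx',round(f[0],2),'t',round(manip.get_time(),2)); return tan,act
def Rm3():
    M=np.eye(3);M[:2,:2]=Rm;return M
E
python3 - <<'E'
from fit import *
o=oriH(); f0=np.load('f1.npy')
for th in list(range(93,55,-3)):
    tan,a=step(th,o,f0)
    if tan>4: break
snap('wrist','w5');snap('side','s5')
b=cv2.imread('pics/s5.png')[110:240,210:383];a=cv2.imread('pics/w5.png')
cv2.imwrite('pics/m5.png',np.hstack([cv2.resize(a,(400,300)),cv2.resize(b,(399,300))]))
E
```

```text
93 act 92.82 tan 0.17 rad 0.06 fx -0.03 t 20.09
90 act 89.88 tan 0.25 rad 0.03 fx 0.49 t 20.38
87 act 86.89 tan -0.26 rad 0.39 fx 0.16 t 20.68
84 act 83.88 tan -0.27 rad 0.18 fx 0.0 t 20.97
81 act 80.85 tan -0.15 rad 0.01 fx 0.04 t 21.26
78 act 77.85 tan -0.09 rad 0.3 fx 0.05 t 21.55
75 act 74.88 tan -0.17 rad 0.17 fx -0.06 t 21.84
72 act 71.85 tan 0.05 rad 0.12 fx 0.04 t 22.13
69 act 68.86 tan -0.07 rad -0.29 fx 0.08 t 22.43
66 act 65.84 tan -0.21 rad 0.32 fx -0.33 t 22.72
63 act 62.86 tan 0.24 rad 0.44 fx 0.05 t 23.01
60 act 59.88 tan -0.1 rad 0.09 fx -0.06 t 23.3
57 act 56.87 tan 0.23 rad 0.57 fx -0.38 t 23.59
```

View pics/m5.png

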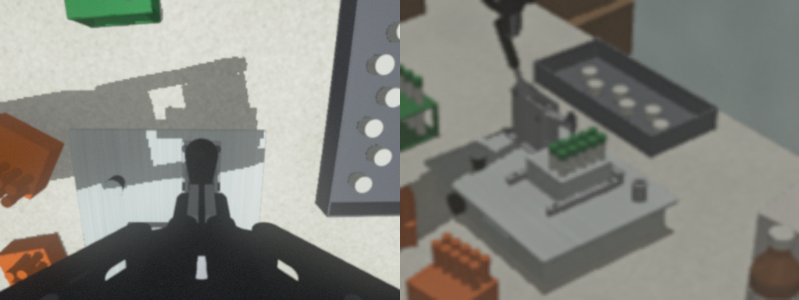

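The handle is swinging down under the fingers (wrist view, end at (203,148)) and the pad arm is coming down. I'll continue in fine steps.

```bash
python3 - <<'E'
from fit import *
o=oriH(); f0=np.load('f1.npy')
th=55.5; mx=0
while th>30:
    tan,a=step(th,o,f0); mx=max(mx,tan)
    if tan>13 or (mx>5 and tan<1.5): break
    th-=1.2
snap('wrist','w6');snap('side','s6')
b=cv2.imread('pics/s6.png')[110:240,210:383];a=cv2.imread('pics/w6.png')
cv2.imwrite('pics/m6.png',np.hstack([cv2.resize(a,(400,300)),cv2.resize(b,(399,300))]))
E
```

```text
55.5 act 55.45 tan -0.59 rad -0.2 fx 0.24 t 23.98
54.3 act 54.25 tan 0.01 rad -0.09 fx 0.14 t 24.26
53.1 act 53.04 tan 0.18 rad 0.44 fx -0.41 t 24.54
51.9 act 51.83 tan -0.19 rad 0.16 fx 0.07 t 24.82
50.7 act 50.63 tan 0.16 rad 0.16 fx -0.04 t 25.11
49.5 act 49.5 tan 0.91 rad -0.3 fx 0.17 t 25.39
48.3 act 48.33 tan 2.84 rad 0.04 fx 0.26 t 25.68
47.1 act 47.12 tan 3.21 rad 0.74 fx -0.0 t 25.96
45.9 act 45.93 tan 4.34 rad 0.79 fx -0.17 t 26.24
44.7 act 44.75 tan 5.4 rad 1.29 fx -0.58 t 26.52
43.5 act 43.61 tan 5.79 rad 2.55 fx -0.38 t 26.81
42.3 act 42.47 tan 6.25 rad 2.44 fx -0.58 t 27.09
41.1 act 41.33 tan 7.34 rad 2.07 fx -0.28 t 27.38
39.9 act 40.17 tan 7.5 rad 2.5 fx -0.82 t 27.66
38.7 act 39.0 tan 8.06 rad 3.21 fx -1.38 t 27.94
37.5 act 37.81 tan 8.18 rad 3.22 fx -1.22 t 28.23
36.3 act 36.59 tan 8.46 rad 2.76 fx -1.14 t 28.51
35.1 act 35.39 tan 8.31 rad 3.53 fx -1.38 t 28.79
33.9 act 34.16 tan 8.11 rad 3.56 fx -0.89 t 29.07
32.7 act 32.92 tan 7.51 rad 3.75 fx -0.94 t 29.36
31.5 act 31.64 tan 6.95 rad 3.57 fx -1.25 t 29.64
30.3 act 30.36 tan 6.68 rad 3.99 fx -0.84 t 29.93
```

View pics/m6.png

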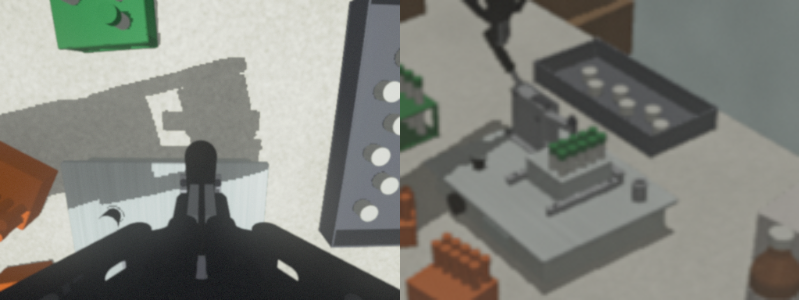

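The force profile follows the description, with pad contact at about 49° and a hump of about 8.4 N. I'll continue with 0.6° steps to dead centre.

```bash
python3 - <<'E'
from fit import *
o=oriH(); f0=np.load('f1.npy')
th=29.2; last=99
while th>14:
    tan,a=step(th,o,f0,n=5)
    if tan>last+1.5 or tan<.6: break
    last=tan
    th-=.8 if th>24 else .5
snap('wrist','w7');snap('side','s7')
b=cv2.imread('pics/s7.png')[110:240,210:383];a=cv2.imread('pics/w7.png')
cv2.imwrite('pics/m7.png',np.hstack([cv2.resize(a,(400,300)),cv2.resize(b,(399,300))]))
E
```

```text
29.2 act 29.2 tan 5.96 rad 4.12 fx -1.01 t 30.32
28.4 act 28.37 tan 5.45 rad 4.23 fx -0.84 t 30.61
27.6 act 27.52 tan 4.68 rad 3.33 fx -0.22 t 30.9
26.8 act 26.69 tan 3.57 rad 2.17 fx -0.02 t 31.19
26.0 act 25.9 tan 2.73 rad 1.88 fx 0.56 t 31.48
25.2 act 25.08 tan 1.82 rad 1.62 fx 0.83 t 31.77
24.4 act 24.26 tan 0.64 rad 0.73 fx 0.35 t 32.07
23.6 act 23.4 tan 0.16 rad 0.13 fx -0.16 t 32.36
```

View pics/m7.png

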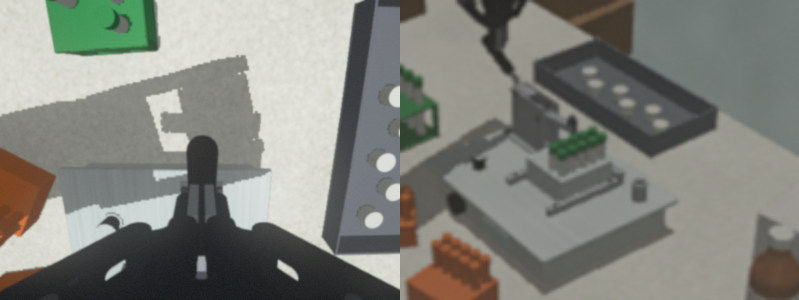

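The force has died away, so the handle is at or just past dead centre. I'll go a little further, still short of the stop and watching the force.

```bash
python3 - <<'E'
from fit import *
o=oriH(); f0=np.load('f1.npy')
for th in (23.1,22.6,22.2):
    tan,a=step(th,o,f0,rate=.02,n=6)
    if tan>1.0: break
manip.hold(.3); c=snap('wrist','w8')
# back off along the handle's normal, slowly
for th in (24,27,32): step(th,o,f0,n=5)
snap('wrist','w9')
p=tcpH(32); manip.servo_line([p[0],p[1],.36],o,rate=.15)
snap('wrist','w10');snap('side','s10');snap('top','t10')
b=cv2.imread('pics/s10.png')[110:240,210:383]
cv2.imwrite('pics/m10.png',np.hstack([cv2.resize(cv2.imread('pics/w10.png'),(400,300)),cv2.resize(b,(399,300))]))
cv2.imwrite('pics/m9.png',np.hstack([cv2.resize(cv2.imread('pics/w8.png'),(400,300)),cv2.resize(cv2.imread('pics/w9.png'),(400,300))]))
print(manip.get_time(),force(f0))
E
```

```text
23.1 act 23.07 tan -0.2 rad 0.09 fx 0.07 t 32.76
22.6 act 22.58 tan -0.08 rad 0.16 fx 0.24 t 33.06
22.2 act 22.19 tan -0.05 rad 0.49 fx 0.18 t 33.36
24 act 24.12 tan -0.08 rad -0.24 fx 0.17 t 34.0
27 act 27.16 tan -0.17 rad -0.05 fx -0.06 t 34.3
32 act 32.15 tan -0.42 rad 0.14 fx 0.16 t 34.67
36.0083 [ 0.17731021 -0.02679441 -0.07354353]
```

View pics/m9.png

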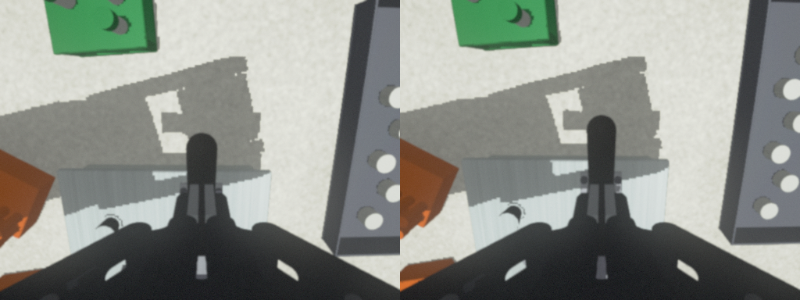

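View pics/m10.png

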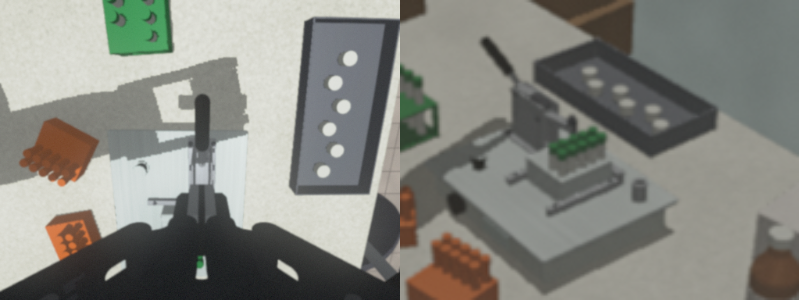

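On backing off there was zero force, so the handle did not follow the fingers up. Next I'll move clear, measure the handle angle, and check the block and the bystanders.

```bash
python3 - <<'E'
from fit import *
o=oriH()
manip.move_to([.35,.40,.36],[0.36820363,1.53938336,-0.3701187])
c=snap('top','t11');s=snap('side','s11');print(manip.get_time())
i=cv2.imread('pics/t11.png')[115:225,175:310]
a=cv2.resize(i,(480,391),interpolation=cv2.INTER_CUBIC)
i=cv2.imread('pics/s11.png')[110:240,210:340]
b=cv2.resize(i,(320,320),interpolation=cv2.INTER_CUBIC); b=cv2.copyMakeBorder(b,0,71,0,0,0)
cv2.imwrite('pics/m11.png',np.hstack([a,b]))
for cam,nm in ((c,'top'),(s,'side')):
    for an in range(10,45,5):
        q=np.radians(an); print(nm,an,np.round(proj(cam,[n2w(np.array([.02,.136+r*np.cos(q),.138+r*np.sin(q)])) for r in (.031,.105)]),1).tolist())
E
```

```text
37.4583
top 10 [[198.8, 145.3], [167.1, 143.2]]
top 15 [[198.9, 145.0], [167.0, 142.3]]
top 20 [[199.1, 144.8], [167.3, 141.4]]
top 25 [[199.3, 144.6], [167.9, 140.6]]
top 30 [[199.7, 144.3], [168.9, 139.8]]
top 35 [[200.2, 144.1], [170.2, 139.0]]
top 40 [[200.7, 143.9], [172.0, 138.2]]
side 10 [[258.0, 144.0], [245.5, 132.5]]
side 15 [[258.0, 143.4], [245.8, 130.4]]
side 20 [[258.2, 142.8], [246.2, 128.4]]
side 25 [[258.3, 142.3], [246.7, 126.6]]
side 30 [[258.5, 141.8], [247.3, 124.9]]
side 35 [[258.8, 141.4], [248.1, 123.4]]
side 40 [[259.1, 141.0], [249.0, 122.0]]
```

View pics/m11.png

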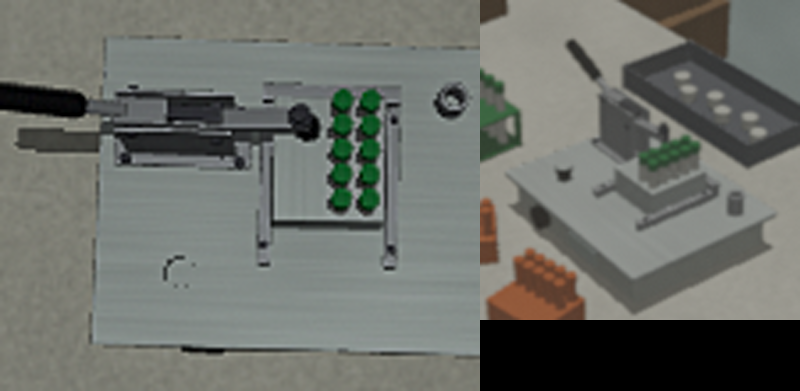

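```bash
python3 - <<'E'
from fit import *
from scipy.optimize import brentq
def meas(tag,box):
    c=load(tag); g=c['image'].max(2).astype(int); x0,x1,y0,y1=box
    m=(g[y0:y1,x0:x1]<45).astype(np.uint8)
    n,l,st,_=cv2.connectedComponentsWithStats(m); k=1+st[1:,4].argmax()
    y,x=np.where(l==k); cen=np.array([x.mean()+x0,y.mean()+y0]); d=cv2.fitLine(np.float32(np.c_[x,y]),cv2.DIST_L2,0,.01,.01).ravel()
    f=lambda a,r:proj(c,n2w(np.array([.02,.136+r*np.cos(a),.138+r*np.sin(a)])))[0]
    A=np.radians(np.arange(0,100,.25)); e=[np.linalg.norm(f(a,.0705)-cen) for a in A]; i=int(np.argmin(e))
    s=[(abs(np.cross(d[:2],(f(a,.11)-f(a,.031))/np.linalg.norm(f(a,.11)-f(a,.031))))) for a in A]
    print(tag,'n',st[k,4],'cen',cen.round(1),'ang by centre',np.degrees(A[i]),'err px',round(e[i],2),'by slope',np.degrees(A[int(np.argmin(s))]))
import warnings; warnings.filterwarnings('ignore')
meas('side0',(250,270,112,145)); meas('side0',(250,270,112,145)); meas('s10',(238,262,118,146)); meas('s11',(238,262,118,146))
snap('side','s12'); meas('s12',(238,262,118,146))
c=load('t11'); F=lambda x,y:(175+x*135/480-.4,115+y*110/391-.4)
for p in ((274,221),(383,223)): print('blk near',w2n(onz(c,*F(*p),.1)).round(4))
a=load('top0')['image'].astype(int);b=c['image'].astype(int)
d=(np.abs(a-b).max(2)>40).astype(np.uint8); n,l,st,_=cv2.connectedComponentsWithStats(d)
print([s.tolist() for s in st[1:] if s[4]>15])
E
```

```text
side0 n 44 cen [261.8 128.5] ang by centre 82.75 err px 0.82 by slope 83.5
side0 n 44 cen [261.8 128.5] ang by centre 82.75 err px 0.82 by slope 83.5
s10 n 34 cen [251.5 133.6] ang by centre 25.25 err px 0.6 by slope 21.25
s11 n 1 cen [247. 127.] ang by centre 37.25 err px 7.64 by slope 0.0
s12 n 1 cen [247. 127.] ang by centre 37.25 err px 7.64 by slope 0.0
blk near [-0.0463  0.0386  0.1   ]
blk near [-0.0455 -0.038   0.1   ]
[[166, 131, 51, 27, 589], [237, 140, 47, 22, 380], [215, 143, 7, 7, 30], [252, 150, 13, 7, 44], [251, 173, 32, 23, 286], [250, 197, 33, 3, 53], [0, 208, 258, 176, 14953], [0, 286, 5, 11, 42], [270, 350, 12, 10, 33], [275, 363, 10, 14, 69]]
```

```bash
python3 - <<'E'
from fit import *
A=np.radians(np.arange(0,60,.25))
f=lambda c,a,r:proj(c,n2w(np.array([.02,.136+r*np.cos(a),.138+r*np.sin(a)])))[0]
# wrist: grip end (topmost dark px in column band), silhouette of sphere centre r=.101 radius 9
for t in ('w4','w5','w6','w7','w8','w9','w10'):
    c=load(t); g=c['image'].max(2)[:,245:275]; m=(g<50)
    rows=np.where(m.sum(1)>=6)[0]; rows=rows[rows>100]; top=rows[0]
    B=np.radians(np.arange(0,100,.25))
    pr=np.array([[min(proj(c,[n2w(np.array([.02,.136+.101*np.cos(a)+.009*np.cos(b),.138+.101*np.sin(a)+.009*np.sin(b)])) for b in np.linspace(0,6.28,25)])[:,1])] for a in B]).ravel()
    print(t,'top row',top,'angles matching',np.degrees(B[np.abs(pr-top)<.6]))
for t in ('s10','s11','s12'):
    c=load(t); print(c['image'].max(2)[122:142:2,240:262:2])
E
```

```text
w4 top row 149 angles matching [83.25]
w5 top row 284 angles matching [81.25 81.5 ]
w6 top row 281 angles matching [58.]
w7 top row 203 angles matching [34.5  34.75]
w8 top row 195 angles matching [31.25]
w9 top row 161 angles matching [28.   28.25]
w10 top row 287 angles matching []
[[149 150 150 150 152 152 152 153 154 154 155]
 [149 150 151 152 151 154 153 153 155 154 154]
 [149 149 143  90  95 151 152 152 152 152 154]
 [151 151 123  44  44 102 152 155 154 154 155]
 [152 153 148  83  44  43 114 154 152 152 153]
 [151 153 153 145  60  44  56 136 154 152 153]
 [153 153 154 155 126  56  44  61 137 152 151]
 [152 153 152 152 157 116  45  44  84 151 153]
 [154 153 151 152 153 149  88  45  43 102 152]
 [153 154 153 152 150 153 148  81  41  59 143]]
[[148 149 149 150 151 150 151 152 154 153 154]
 [148 150 150 151 151 152 152 153 154 154 155]
 [149 149 142  91  96 150 151 152 151 152 154]
 [150 151 123  47  49 102 150 153 152 153 154]
 [152 152 148  83  46  47 114 153 151 151 151]
 [150 152 153 143  62  46  60 135 152 151 151]
 [152 152 153 154 125  56  48  64 137 151 150]
 [152 152 152 153 155 115  47  48  86 150 152]
 [152 152 150 151 152 149  88  47  49 103 150]
 [153 152 152 151 149 152 147  81  43  64 142]]
[[148 150 149 150 151 151 151 152 154 153 154]
 [148 148 149 150 150 152 152 153 154 153 154]
 [149 149 143  91  95 150 152 152 152 152 153]
 [150 152 123  46  49 102 150 153 152 153 154]
 [152 153 148  83  46  50 114 152 152 151 152]
 [150 152 153 144  60  48  59 135 153 152 152]
 [152 152 153 154 124  56  48  64 136 151 150]
 [152 151 152 152 155 116  46  48  86 150 151]
 [153 152 150 151 151 148  88  47  51 102 150]
 [153 153 152 150 150 152 146  82  44  65 142]]
```

The handle stays put, with identical side pictures over more than 1 s after release. Its centre-of-grip estimate went from 83° to about 21–25°. No bystander moved in the top-view difference: the changes are only the block, clamp and their shadows, plus the arm and its base. I'll hand in.

```bash
python3 - <<'E'
from h import *
print(manip.get_time(), manip.get_contact_force()); manip.sign_off()
E
```

```text
37.5083 [1.35849288e-04 5.03514296e-01 1.41716318e-04]
the job is handed in; nothing more can be done
```

I slid the block home against the back stop, then pushed the clamp handle down over centre, and handed the job in at 37.5 s. Sign-off gives no verdict.

- **Block:** I pushed its near face with shut fingers for about 51 mm, at about 5 N or less. It then stalled at the stop as the force rose to 7 N. The final top view puts its near face at -45.5 to -46.3 mm, against -45 mm when home, which is within the calibration error.
- **Clamp:** I swung the handle down in small steps. The resistance followed your description: the pad met the block, the force rose to a hump of about 8.4 N and then died to zero. I went about 1.4° further without feeling any force and never pressed the handle against its stop.
- **After release:** The handle did not spring back, and the side pictures were identical for over 1 s. The pad sits on the block's bare strip, and the robot was touching nothing.
- **Bystanders:** A before/after comparison of the top view showed no change other than the block, the clamp, their shadows and the arm. The arm hid part of the left side of that view, and the rack stands on that side.
- **What disagreed:** The final handle angle came out at 21–25° from the side view and about 28° from the wrist view; the stop should be near 21–22°. I therefore judged "over centre" by the force dying away and the handle staying put, not by the measured angle.

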